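Prove the feeder's perch beam, then hold its bayonet roof half-turned

TASK

Service the bird feeder: throw its arrest lever over so the perch beam drops free, then bring the lever back until the beam is arrested level again. Then take the roof cap by its bar handle, lower its lugs through the collar's two slots until it sits flush, and turn it clockwise (from above) half-way to the lock, 45 degrees, where the bar points at the collar's two small tabs, without reaching the lock click. Finish still gripping the cap and holding it there for the hanging pin, the beam still arrested and the nest box, tub and pliers left alone.

Things in the scene. Friction and masses are not known exactly. Their poses are not given: they have to be found in the camera images.
- collar (a point): Centre of the top face of the fixed feeder's grey round collar, 150 mm above the table; z up. Collar 87 mm across, bore 57 mm; two slots (21 mm wide, reaching 77 mm across) through its 6 mm flange at this frame's +x and -x. Under the flange lugs run clockwise (from above) only; sprung lock balls touch them from 58 degrees and click past at about 90.
- half_tab (a point): On one of two small tabs (6 mm wide, reaching to 65 mm from the axis) on the collar's outside, this point 60 mm from its axis, 8 mm below its top, 45 degrees clockwise (from above) from the slots: the half-way mark. The other tab is diametrically opposite. Below, the feeder's base plate, 150 x 300 x 12 mm, runs from -80 to +220 mm along the collar frame's y.
- cap_center (a point): Middle of the loose grey plastic roof cap (about 150 g, 66 mm tall, standing upright on its plug), on its axis, 33 mm above its underside; z up. Plug 50 mm across, 15 mm tall; at its very bottom two lugs (12 mm wide, 6 mm thick, 68 mm across tips) along this frame's +x and -x; either fits either slot. Seated flush, this point is 18 mm above the collar point.
- cap_handle (a point): Grip point on the cap's upright bar handle, 50 mm above the cap's underside. The bar is 50 mm long along x (in line with the lugs), 12 mm thick along y, from 26 to 66 mm above the underside. Below it the roof, 104 mm across, spans 15 to 26 mm above the underside (its flat underside at 15 mm lands on the collar's top).
- lever_knob (a point): Centre of the round black knob (20 mm across) of the arrest lever, on an 8 mm steel rod, 85 mm from the hinge. Arrested, it leans to the collar frame's -x, 41 mm before the hinge and 125 mm above the table; thrown over, it leans as far to +x (82 mm further, same height; 135 mm up in between).
- lever_hinge (a point): Hinge of the arrest lever, axis along the collar frame's y; it lies at x = +20 mm, y = +180 mm in the collar frame, 50 mm above the table.
- arrest_lever (a joint): Arrest lever angle, rad: 0 = arrested (knob leaning to the collar frame's -x, against a stop), 1.0 = thrown over to +x, against a stop. It stays where it is left; about 2 N at the knob moves it. A pin on the lever holds the beam up when arrested.
- perch_beam (a joint): Tilt of the perch beam, rad: 0 = level (arrested), 0.25 = far end dropped to its stop. An aluminium bar 190 mm long along the collar frame's x, wooden perch rod at its +x end, pivoted at y = +105 mm, 75 mm above the table, between tube and lever. It drops fully once the lever passes about 0.5; the lever's return lifts it.
- perch (a point): Middle of the wooden perch rod (60 mm long, 12 mm thick) at the far end of the beam, 100 mm from the pivot.
- nest_box: Bystander: wooden nest box 160 x 150 mm, 184 mm tall; origin at the centre of its underside.
- tub: Bystander: grey plastic tub with clamp-down lid, 132 x 160 mm, 104 mm tall; origin at the centre of its underside.
- pliers: Bystander: pliers lying flat, about 165 mm long along x, 64 mm wide, 14 mm thick; origin under the pivot.
- cap_lug0 (a point): Tip of the cap's lug that points along its +x, 34 mm from its axis, 3 mm above its underside.
- cap_lug1 (a point): Tip of the cap's other lug, along its -x, 34 mm from its axis, 3 mm above its underside.
Things that resemble listed ones, but are neither listed nor needed, are in the scene too. What is shaped like the part that bears cap_center but blue or green is not meant.

How it is judged:
By the outcome, as a careful person would: the job done as asked, in the order asked, and still so for the second after the job is handed in, while the arm keeps its last pose, push and grip.
It also fails if it takes over 61 s, if anything falls off the work surface, if the arm or the gripper's body presses on something with over 40 N, if the wrist force passes 120 N, or if a joint passes its speed limit or range.

ROBOT

A 6-joint arm with a two-finger parallel gripper is mounted at the origin on the work surface. World frame = base frame: x ahead of the robot, y to its left, z up, the work surface at z = 0. Lengths are in m, angles in rad, forces in N, time in s.
With the tool pointing down it reaches from about 0.35 to 0.775 m from the base axis. Payload 7.3 kg.
Tool frame: the origin (TCP) lies at the very end of the fingers, on their centre line; the grasp point (between the pads) lies 19 mm behind it; x points along the fingers, y is the direction in which the jaws open and shut, and the axes are right-handed (so a half turn about x gives the same grasp; the last joint's range is limited). The gripper opens to 92 mm and grips with 3 to 60 N. Pads are 19 mm wide; open, the fingers measure 130 mm over their backs; the gripper's body (75 mm by 190 mm) begins 47 mm behind the grasp point.
Start: joints at [-1.372, 0.342, 1.524, -0, 1.275, -0.146], TCP at [0.177, -0.494, 0.227] pointing down, gripper open.
Joint ranges: [-2.53, 2.53], [-0.77, 2.02], [0.04, 2.7], [-1, 4.14], [0.28, 2.66], [-3.11, 3.11]. Speed limits (rad/s): [2.57, 2.57, 3.14, 3.14, 3.14, 3.14].

INTERFACE

Orientations are given as [roll, pitch, yaw] about the fixed x, y, z axes, in that order (R = Rz(yaw) Ry(pitch) Rx(roll)).
In Python, from cell import robot gives the robot as it stands.
- The arm moves only by the tool play_rows, never from a script. Its argument "moves" is a list that holds one entry, the list of rows, each a list of 5 numbers: the shift along the tool's x, y, z in m, then the turn about the tool's x in degrees, then the opening, from -1 (shut) to 1 (fully open), so that 0 is half open. A call has exactly 10 rows; each row shifts and turns the pose as measured when the row begins, along the tool's axes as they then stand; what a row does not reach is not made up. A row lasts 1/10 s, in which the tool goes at most 50 mm and 8.59 degrees, less where a joint would pass 70% of its speed; a pose out of reach is approached as far as the arm can. A call with a gripper value outside its range is refused whole. The fingers move at their own pace and stop on an object; "grip_force" is the grip in N (left out, the last holds). Time passes only in rows, so rows that do not move let the fingers close, or fill a call up. It gives the time, the measured TCP pose, the force and the opening at its end, in the units of the state.
- robot.observe(): the state, without advancing time (a new reading comes with each control period).
- robot.read_camera(name): name is "side" or "top" or "wrist"; returns the picture (420x560x3 uint8, red, green, blue); there is no depth.
- robot.get_calibration(name): a dict with "mtx" (3x3 intrinsics, pixels), "view" (4x4, takes a point from world to camera coordinates). Camera axes: x right, y up, looking along -z (the intrinsics and any distortion apply to the point x, -y, -z); pixel columns grow to the right and rows downward; lengths in m; the calibration is good to about 2 mm. The wrist camera is an equidistant fisheye: a pixel r from the principal point sees the ray r / f radians off the axis. A picture is of the moment at which its call begins: read the wrist's pose just before it. get_calibration takes no time and is no camera call; for the wrist camera it gives the pose at the moment of the call.
- robot.hand_in(): hands the job in, once; it reports no verdict.
Trained networks look in the newest picture that a camera, given by its name, has taken for a name from the list of things; names that differ only in an ending like _2 or _b are one class to them, and where a whole thing is asked for, a point or a joint stands for the part that bears it (a point fixed in the world has none). Each returns a list of dicts, best first, with "score" (0 to 1); they miss things now and then, are a little off and sometimes report something else, mostly with a low value. They report only what shows in the picture. A call takes as long as a camera call. They do not tell look-alikes from the thing itself.
- robot.spot_in(camera, label): "point" ([column, row] in pixels, amid what is visible of it).
The state is a dict: "time": time; "qpos": joint angles; "qvel": joint speeds; "joint_efforts": joint torques, N m; "tool_pos": TCP position; "tool_rot": TCP orientation; "contact_force": force on the tool from outside, world axes, zero at the start; "torque": the same for the moment, N m; "opening": finger opening in m.
Only numpy, scipy, OpenCV 4.12 (cv2) and the standard library are available. Lean on these libraries where they do the work, as an engineer would, in place of code of your own. Each camera call takes 0.05 s, during which the arm holds its last target.

## Working session

There is one attempt and no reset: what is moved stays moved. The work goes in short steps, Python scripts to look and compute and a tool call to move; the robot and the scene stay as the last step left them, time stands still between calls to the robot, and variables do not carry over. Pictures are saved under pics/ and viewed, and the job is handed in when it is done.

Besides the shell and the picture viewer there is one more tool, called after "Emit:" as name(argument=value, ...), one argument or row to a line, values as JSON. play_rows: Moves the arm, as the interface text tells. Its arguments: {"type":"object","properties":{"moves":{"type":"array"},"grip_force":{"type":"number"}},"required":["moves"]}

```bash
mkdir -p pics; ls; cat > h.py <<'E'
import numpy as np,cv2
from cell import robot
def snap(c,n,scale=1):
    im=robot.read_camera(c); cv2.imwrite(f'pics/{n}.png',cv2.cvtColor(im,cv2.COLOR_RGB2BGR)); np.save(f'pics/{n}.npy',im); return im
def cal(c):
    k=robot.get_calibration(c); return np.array(k['mtx']),np.array(k['view']),k
def ray(c,px,K=None,V=None):
    if K is None: K,V,_=cal(c)
    x=(px[0]-K[0,2])/K[0,0]; y=(px[1]-K[1,2])/K[1,1]
    if c=='wrist':
        r=np.hypot(x,y); d=np.array([x/r*np.sin(r),y/r*np.sin(r),np.cos(r)]) if r>1e-9 else np.array([0,0,1.])
    else: d=np.array([x,y,1.])
    d=np.array([d[0],-d[1],-d[2]]); R=V[:3,:3]; o=-R.T@V[:3,3]; return o,R.T@d
def atz(c,px,z,K=None,V=None):
    o,d=ray(c,px,K,V); return o+d*(z-o[2])/d[2]
def proj(c,P,K=None,V=None):
    if K is None: K,V,_=cal(c)
    p=V[:3,:3]@np.array(P)+V[:3,3]; x,y,z=p[0],-p[1],-p[2]
    if c=='wrist':
        r=np.hypot(x,y); t=np.arctan2(r,z); x,y=x/r*t,y/r*t
    else: x,y=x/z,y/z
    return np.array([K[0,0]*x+K[0,2],K[1,1]*y+K[1,2]])
def tri(c1,p1,c2,p2):
    o1,d1=ray(c1,p1);o2,d2=ray(c2,p2)
    A=np.stack([d1,-d2],1); s=np.linalg.lstsq(A,o2-o1,rcond=None)[0]
    a=o1+d1*s[0];b=o2+d2*s[1]; return (a+b)/2,np.linalg.norm(a-b)
E
python3 - <<'E'
from h import *
print(robot.observe())
for c in ['side','top','wrist']:
    snap(c,c+'0'); k=robot.get_calibration(c); print(c,k)
    for l in ['collar','half_tab','cap_center','cap_handle','lever_knob','lever_hinge','perch','cap_lug0','nest_box','tub','pliers']:
        r=robot.spot_in(c,l); print(l,[(np.round(x['point']).tolist(),round(x['score'],2)) for x in r[:4]])
print(robot.observe()['time'])
E
```

```text
pics
{'time': 0.0, 'qpos': array([-1.37200893e+00,  3.42706901e-01,  1.52501385e+00,  8.21073395e-06,
        1.27541030e+00, -1.46028307e-01]), 'qvel': array([ 0.00089225, -0.00096696, -0.00029677,  0.00067645, -0.00070918,
        0.00086065]), 'joint_efforts': array([-1.15851719e-03, -4.31250107e+01, -2.44215757e+01,  7.17088510e-02,
        5.59768989e-02, -1.21648263e-04]), 'tool_pos': array([ 0.17738981, -0.49368829,  0.22605429]), 'tool_rot': array([-1.72192826,  1.56925792,  1.7644777 ]), 'contact_force': array([0.35360531, 0.4391409 , 0.29890378]), 'torque': array([0.01540702, 0.00886192, 0.00542228]), 'opening': 0.09210883468238684}
side {'mtx': array([[500.88132197,   0.        , 272.7380516 ],
       [  0.        , 500.88132197, 207.73362725],
       [  0.        ,   0.        ,   1.        ]]), 'view': array([[-0.8085502 , -0.58807105,  0.02046985,  0.41586379],
       [ 0.39527026, -0.51703695,  0.75923265, -0.31864711],
       [-0.43589907,  0.62196883,  0.65049733, -1.37712875],
       [ 0.        ,  0.        ,  0.        ,  1.        ]])}
collar [([240.0, 241.0], 0.
[... 1667 characters left out ...]
     , 325.1922621 , 213.68096968],
       [  0.        ,   0.        ,   1.        ]]), 'view': array([[ 3.38781620e-01, -9.40864938e-01,  4.27622607e-04,
        -5.25371401e-01],
       [ 9.05542108e-01,  3.25939330e-01, -2.71582481e-01,
         3.52929253e-02],
       [ 2.55383055e-01,  9.23943831e-02,  9.62415073e-01,
        -3.89897574e-01],
       [ 0.00000000e+00,  0.00000000e+00,  0.00000000e+00,
         1.00000000e+00]])}
collar []
half_tab []
cap_center [([278.0, 2.0], 0.73), ([144.0, 33.0], 0.73)]
cap_handle [([144.0, 31.0], 0.79), ([276.0, 3.0], 0.78)]
lever_knob []
lever_hinge []
perch []
cap_lug0 [([270.0, 2.0], 0.85), ([142.0, 35.0], 0.81)]
nest_box []
tub []
pliers []
1.8
```

View pics/top0.png

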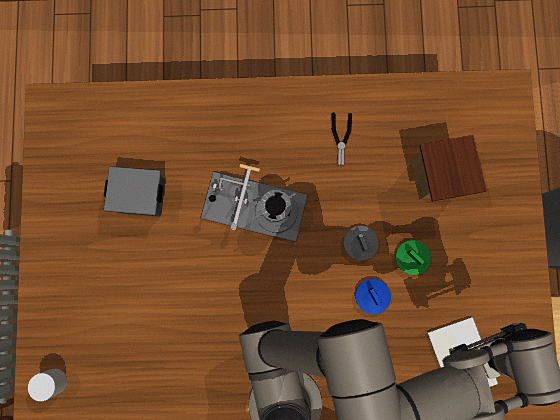

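View pics/side0.png

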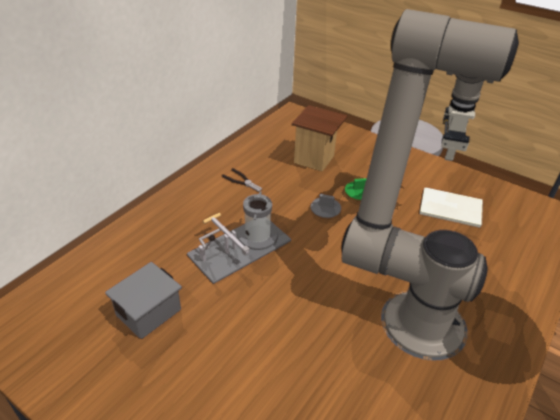

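```bash
python3 - <<'E'
import cv2
a=cv2.imread('pics/top0.png');
cv2.imwrite('pics/top0z.png',cv2.resize(a[150:260,180:300],None,fx=5,fy=5,interpolation=cv2.INTER_CUBIC))
cv2.imwrite('pics/top0c.png',cv2.resize(a[200:340,320:450],None,fx=4,fy=4,interpolation=cv2.INTER_CUBIC))
a=cv2.imread('pics/side0.png');
cv2.imwrite('pics/side0z.png',cv2.resize(a[180:330,150:310],None,fx=4,fy=4,interpolation=cv2.INTER_CUBIC))
E
```

```text
(no output)
```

View pics/top0z.png

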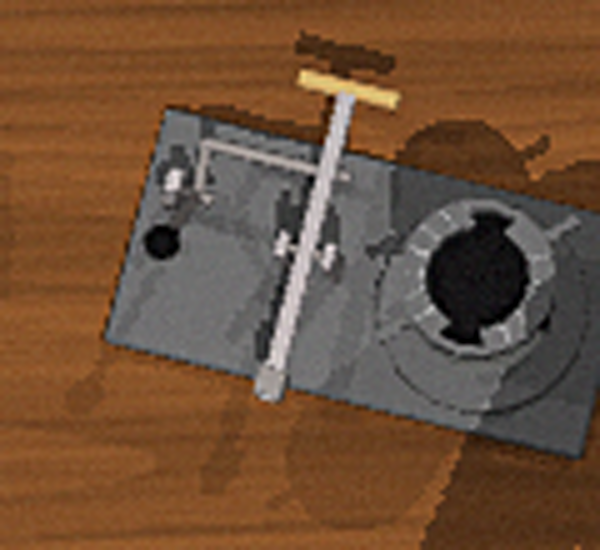

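View pics/top0c.png

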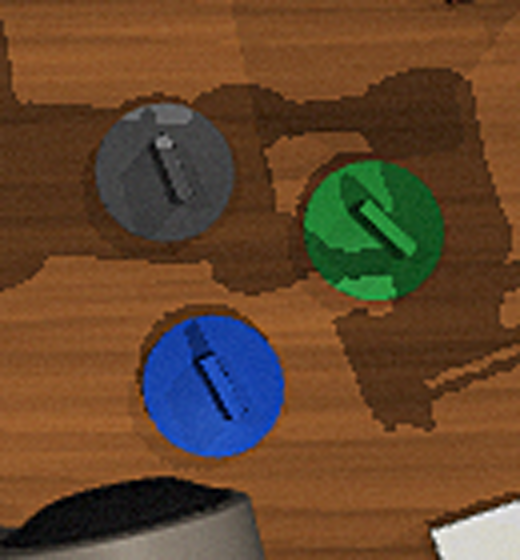

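View pics/side0z.png

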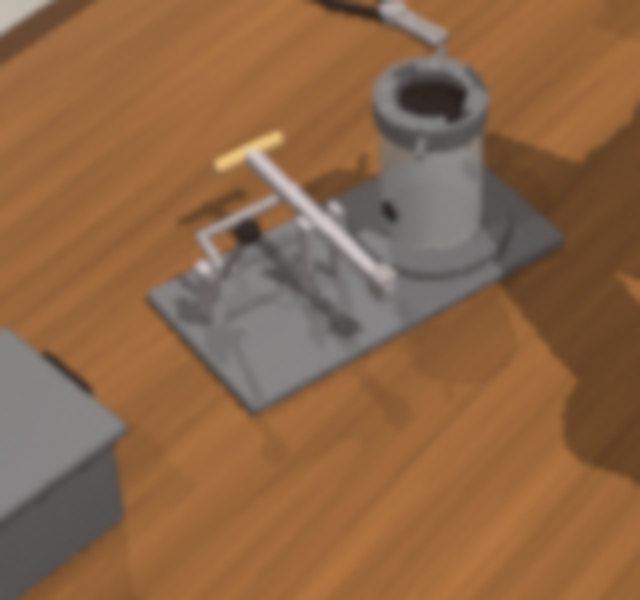

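```bash
python3 - <<'E'
from h import *
from scipy.optimize import least_squares
K,V,_=cal('top')
z=lambda a,b:np.array([180+(a+.5)/5-.5,150+(b+.5)/5-.5])
obs=[((0,0,.15),z(477,278)),((75e-3,.22,.012),z(165,107)),((-75e-3,.22,.012),z(107,340)),((-75e-3,-.08,.012),z(582,458)),((-.021,.18,.125),z(162,242)),((.1,.105,.075),z(349,89))]
def f(p,full=False):
    c,s=np.cos(p[2]),np.sin(p[2]); out=[]
    for P,px in obs:
        w=[p[0]+c*P[0]-s*P[1],p[1]+s*P[0]+c*P[1],P[2]]
        out.append(proj('top',w,K,V)-px)
    return np.ravel(out)
r=least_squares(f,[.55,0,-.2]);print(r.x,np.degrees(r.x[2]));print(r.fun.reshape(-1,2).round(2))
print('collar direct',atz('top',z(477,278),.15,K,V),'knob',atz('top',z(162,242),.125,K,V))
Ks,Vs,_=cal('side')
print('collar side proj',proj('side',[r.x[0],r.x[1],.15],Ks,Vs), 'seen',[150+428/4,180+97/4])
q=lambda a,b:np.array([320+(a+.5)/4-.5,200+(b+.5)/4-.5])
c=atz('top',q(165,172),.024,K,V); print('cap roof center',c)
a=atz('top',q(164,145),.066,K,V);b=atz('top',q(183,200),.066,K,V);print(a,b)
# handle top
E
python3 - <<'E'
import cv2
a=cv2.imread('pics/top0.png');
cv2.imwrite('pics/top0d.png',cv2.resize(a[220:265,335:388],None,fx=12,fy=12,interpolation=cv2.INTER_CUBIC))
E
```

```text
[ 0.56690451  0.01283429 -0.26817403] -15.365240262185072
[[ 0.25 -0.46]
 [ 0.15 -0.2 ]
 [-0.86  0.26]
 [ 0.08  0.2 ]
 [ 0.2   0.18]
 [ 0.12  0.03]]
collar direct [0.56562911 0.0135673  0.15      ] knob [0.59487806 0.19253681 0.125     ]
collar side proj [257.24214976 203.55078762] seen [257.0, 204.25]
cap roof center [ 0.46360076 -0.23747423  0.024     ]
[ 0.48040493 -0.23190303  0.066     ] [ 0.44005094 -0.24382987  0.066     ]
```

View pics/top0d.png

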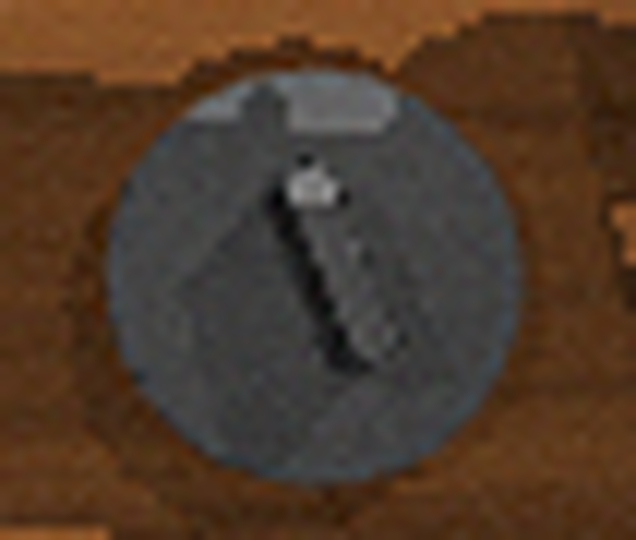

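View pics/wrist0.png

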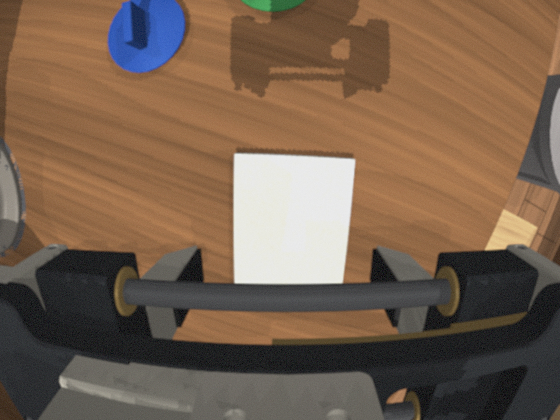

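```bash
cat >> h.py <<'E'
from scipy.spatial.transform import Rotation as Ro
def state():
    s=robot.observe(); return s,Ro.from_euler('xyz',s['tool_rot']).as_matrix()
def need(pos,yaw_deg):
    """tool-y direction to world yaw (mod 180); prints turn + shift in final and current tool axes"""
    s,R=state(); cur=np.degrees(np.arctan2(R[1,1],R[0,1])); d=(yaw_deg-cur+90)%180-90
    turn=-d # tool x is down
    Rf=R@Ro.from_euler('x',turn,degrees=True).as_matrix()
    D=np.array(pos)-s['tool_pos']
    print('t',round(s['time'],2),'tcp',s['tool_pos'].round(4),'yaw_y',round(cur,2),'q6',round(s['qpos'][5],2),'F',np.round(s['contact_force'],1),'open',round(s['opening'],4))
    print('xaxis',R[:,0].round(3),'turn',round(turn,2),'alt',round(turn-180*np.sign(turn),1),'shift after turn',(Rf.T@D).round(4),'shift now',(R.T@D).round(4))
E
python3 - <<'E'
from h import *
need([.595,.192,.24],-15.4)
for l in ('nest_box','tub'):pass
K,V,_=cal('top'); print(atz('top',[455,168],.15,K,V))
E
```

```text
t 1.8 tcp [ 0.1775 -0.4941  0.2267] yaw_y -70.25 q6 -0.15 F [ 0.7 -0.4  0.6] open 0.0921
xaxis [ 0. -0. -1.] turn -54.85 alt 125.2 shift after turn [-0.0133  0.2203 -0.7723] shift now [-0.0133 -0.5046 -0.6248]
[ 0.65659627 -0.49253195  0.15      ]
```

Emit:
play_rows(
  moves=[
    [[-0.005, -0.027, -0.036, -7.8, 0.0], [-0.005, -0.022, -0.039, -7.8, 0.0], [-0.003, -0.017, -0.041, -7.8, 0.0], [0, -0.011, -0.044, -7.8, 0.0], [0, -0.005, -0.045, -7.8, -0.2], [0, 0.001, -0.045, -7.8, -0.2], [0, 0.007, -0.045, -7.8, -0.2], [0, 0.012, -0.043, 0, -0.2], [0, 0.012, -0.043, 0, -0.2], [0, 0.012, -0.043, 0, -0.2]],
  ],
)

```text
time: 2.8
tool_pos: [0.4158, -0.101, 0.2402]
tool_rot: [1.022, 1.565, -0.792]
contact_force: [0.5, -0.5, 0.5]
opening: 0.037
```

```bash
python3 - <<'E'
from h import *
need([.595,.192,.24],-15.4)
E
```

```text
t 2.8 tcp [ 0.4158 -0.101   0.2402] yaw_y -13.94 q6 -0.17 F [ 0.5 -0.5  0.5] open 0.037
xaxis [ 0.004 -0.004 -1.   ] turn 1.46 alt -178.5 shift after turn [-3.000e-04  9.490e-02 -3.301e-01] shift now [-3.000e-04  1.033e-01 -3.276e-01]
```

Emit:
play_rows(
  moves=[
    [[0, 0.012, -0.042, 1.5, -0.2], [0, 0.012, -0.042, 0, -0.2], [0, 0.012, -0.042, 0, -0.2], [0, 0.012, -0.042, 0, -0.2], [0, 0.012, -0.042, 0, -0.2], [0, 0.012, -0.042, 0, -0.2], [0, 0.012, -0.042, 0, -0.2], [0, 0.008, -0.03, 0, -0.2], [0, 0.004, -0.012, 0, -0.2], [0, 0, 0, 0, -0.2]],
  ],
)

```text
time: 3.8
tool_pos: [0.6035, 0.2185, 0.239]
tool_rot: [1.278, 1.562, -0.555]
contact_force: [0.8, -0.6, -1.2]
opening: 0.037
```

```bash
python3 - <<'E'
from h import *
need([.595,.192,.108],-15.4)
im=snap('wrist','w1'); K,V,_=cal('wrist')
for P in ([.595,.192,.125],[.5665,.013,.15]): print(proj('wrist',P,K,V))
print(robot.spot_in('wrist','lever_knob'))
E
```

```text
t 3.8 tcp [0.6035 0.2185 0.239 ] yaw_y -15.05 q6 0.49 F [ 0.8 -0.6 -1.2] open 0.037
xaxis [ 0.007 -0.005 -1.   ] turn 0.35 alt -179.7 shift after turn [ 0.131  -0.0023  0.0275] shift now [ 0.131  -0.0025  0.0275]
[284.6557231  237.66484528]
[302.54767595 398.69440623]
[{'point': [303.6, 226.2], 'score': 0.61}]
```

View pics/w1.png

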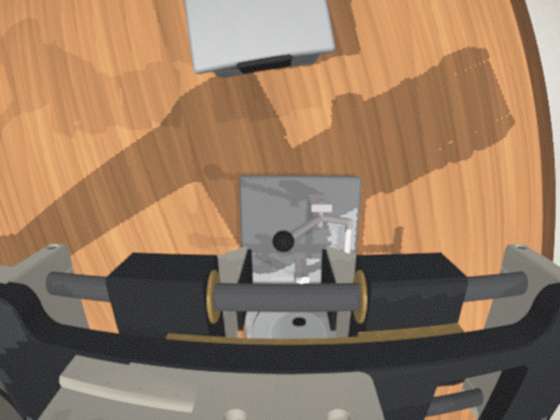

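Emit:
play_rows(
  moves=[
    [[0.0, -0.001, 0.014, 0, -0.2], [0.0, -0.001, 0.014, 0, -0.2], [0, 0, 0, 0, -0.2], [0.03, 0, 0, 0, -0.2], [0.03, 0, 0, 0, -0.2], [0.03, 0, 0, 0, -0.2], [0.02, 0, 0, 0, -0.2], [0.01, 0, 0, 0, -0.2], [0.006, 0, 0, 0, -0.2], [0, 0, 0, 0, -0.2]],
  ],
)

```text
time: 4.9
tool_pos: [0.5948, 0.1816, 0.1151]
tool_rot: [1.61, 1.555, -0.235]
contact_force: [0.1, 0.1, 0.2]
opening: 0.0369
```

```bash
python3 - <<'E'
from h import *
need([.595,.192,.11],-15.4)
im=snap('wrist','w2'); snap('side','s2');a=cv2.imread('pics/side0.png')
a=cv2.imread('pics/s2.png');cv2.imwrite('pics/s2z.png',cv2.resize(a[150:300,150:310],None,fx=4,fy=4,interpolation=cv2.INTER_CUBIC))
E
```

```text
t 4.9 tcp [0.5948 0.1816 0.1151] yaw_y -15.74 q6 0.45 F [0.1 0.1 0.2] open 0.0369
xaxis [ 0.016 -0.004 -1.   ] turn -0.34 alt 179.7 shift after turn [ 0.0051 -0.0027 -0.0101] shift now [ 0.0051 -0.0027 -0.0101]
```

View pics/w2.png

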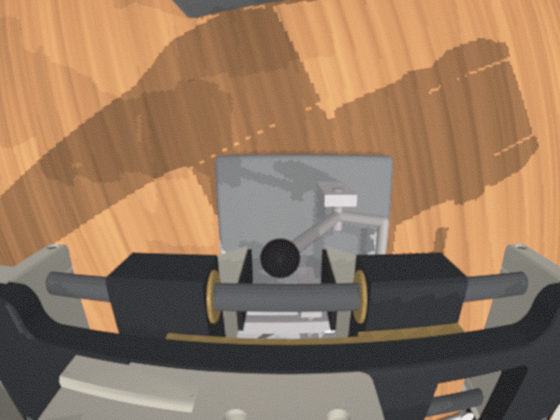

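View pics/s2z.png

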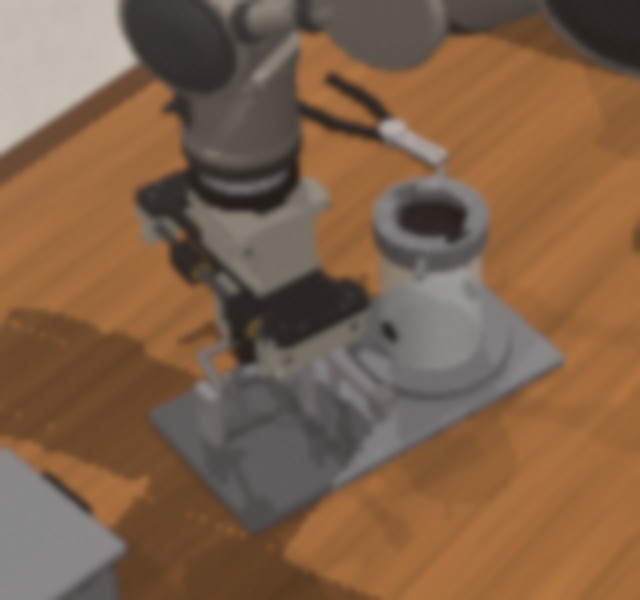

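Emit:
play_rows(
  moves=[
    [[0.002, 0, -0.005, 0, -0.2], [0.001, 0, -0.005, 0, -0.2], [0, 0.0, 0, 0, -0.2], [0, 0.01, 0, 0, -0.2], [0, 0.012, 0, 0, -0.2], [0, 0.012, 0, 0, -0.2], [0, 0.012, 0, 0, -0.2], [0, 0.012, 0, 0, -0.2], [0, 0.012, 0, 0, -0.2], [0, 0, 0, 0, -0.2]],
  ],
)

```text
time: 6.0
tool_pos: [0.6709, 0.1736, 0.1184]
tool_rot: [1.771, 1.551, -0.073]
contact_force: [0.9, 0.4, -0.3]
opening: 0.0367
```

```bash
python3 - <<'E'
from h import *
c,s=np.cos(np.radians(-15.4)),np.sin(np.radians(-15.4))
need([.595+.091*c,.192+.091*s,.112],-15.4)
im=snap('wrist','w3')
E
```

```text
t 6.0 tcp [0.6709 0.1736 0.1184] yaw_y -15.63 q6 0.42 F [ 0.9  0.4 -0.3] open 0.0367
xaxis [ 0.02  -0.001 -1.   ] turn -0.23 alt 179.8 shift after turn [0.0066 0.0128 0.0024] shift now [0.0066 0.0128 0.0023]
```

View pics/w3.png

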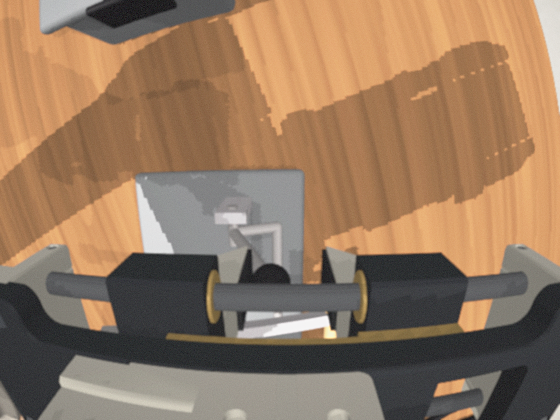

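Emit:
play_rows(
  moves=[
    [[0.003, 0.004, 0.001, 0, -0.2], [0.003, 0.005, 0.001, 0, -0.2], [0, 0.004, 0, 0, -0.2], [0, 0.003, 0, 0, -0.2], [0, 0.002, 0, 0, -0.2], [0, 0.002, 0, 0, -0.2], [0, 0.002, 0, 0, -0.2], [0, 0.002, 0, 0, -0.2], [0, 0.002, 0, 0, -0.2], [0, 0.002, 0, 0, -0.2]],
  ],
)

```text
time: 7.05
tool_pos: [0.6814, 0.1692, 0.1111]
tool_rot: [-1.395, 1.551, 3.049]
contact_force: [-7.7, 1.4, 3.6]
opening: 0.0367
```

```bash
python3 - <<'E'
from h import *
c,s=np.cos(np.radians(-15.4)),np.sin(np.radians(-15.4))
need([.595+.091*c,.192+.091*s,.112],-15.4)
im=snap('wrist','w4'); snap('side','s4');
a=cv2.imread('pics/s4.png');cv2.imwrite('pics/s4z.png',cv2.resize(a[150:300,150:310],None,fx=4,fy=4,interpolation=cv2.INTER_CUBIC))
E
```

```text
t 7.05 tcp [0.6814 0.1692 0.1111] yaw_y -15.33 q6 0.4 F [-7.7  1.4  3.6] open 0.0367
xaxis [-0.02   0.002 -1.   ] turn 0.07 alt -179.9 shift after turn [-0.001   0.0016  0.0009] shift now [-0.001   0.0016  0.0009]
```

View pics/s4z.png

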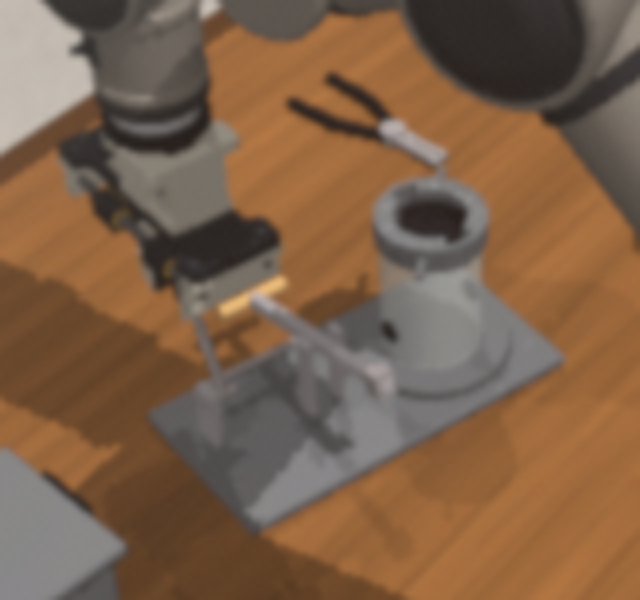

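View pics/w4.png

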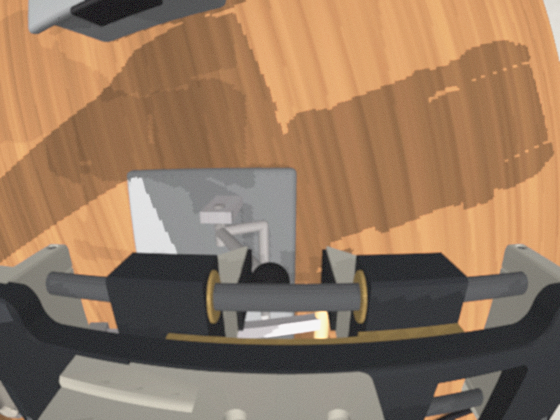

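Emit:
play_rows(
  moves=[
    [[0, -0.01, 0, 0, -0.2], [0, -0.012, 0, 0, -0.2], [0, -0.012, 0, 0, -0.2], [0, -0.012, 0, 0, -0.2], [0, -0.012, 0, 0, -0.2], [0, -0.012, 0, 0, -0.2], [0, -0.008, 0, 0, -0.2], [0, -0.004, 0, 0, -0.2], [0, -0.002, 0, 0, -0.2], [0, 0, 0, 0, -0.2]],
  ],
)

```text
time: 8.15
tool_pos: [0.6057, 0.1898, 0.1156]
tool_rot: [-1.089, 1.57, -2.927]
contact_force: [0.1, -0.3, -0.6]
opening: 0.0367
```

```bash
python3 - <<'E'
from h import *
c,s=np.cos(np.radians(-15.4)),np.sin(np.radians(-15.4))
need([.595-.0085*c,.192-.0085*s,.112],-15.4)
E
```

```text
t 8.15 tcp [0.6057 0.1898 0.1156] yaw_y -15.34 q6 0.45 F [ 0.1 -0.3 -0.6] open 0.0367
xaxis [-0.001 -0.    -1.   ] turn 0.06 alt -179.9 shift after turn [ 0.0036 -0.0194  0.0007] shift now [ 0.0036 -0.0194  0.0007]
```

Emit:
play_rows(
  moves=[
    [[0.002, -0.004, 0, 0, -0.2], [0.002, -0.005, 0, 0, -0.2], [0, -0.004, 0, 0, -0.2], [0, -0.003, 0, 0, -0.2], [0, -0.003, 0, 0, -0.2], [0, -0.002, 0, 0, -0.2], [0, -0.002, 0, 0, -0.2], [0, -0.002, 0, 0, -0.2], [0, -0.002, 0, 0, -0.2], [0, -0.002, 0, 0, -0.2]],
  ],
)

```text
time: 9.15
tool_pos: [0.5858, 0.1953, 0.1132]
tool_rot: [1.735, 1.55, -0.105]
contact_force: [9.9, -1.8, -4.5]
opening: 0.037
```

```bash
python3 - <<'E'
from h import *
c,s=np.cos(np.radians(-15.4)),np.sin(np.radians(-15.4))
need([.595-.0085*c,.192-.0085*s,.112],-15.4)
E
```

```text
t 9.15 tcp [0.5858 0.1953 0.1132] yaw_y -15.42 q6 0.47 F [ 9.9 -1.8 -4.5] open 0.037
xaxis [ 0.021 -0.002 -1.   ] turn -0.02 alt 180.0 shift after turn [0.0013 0.0013 0.0007] shift now [0.0013 0.0013 0.0007]
```

Emit:
play_rows(
  moves=[
    [[0, 0.004, 0, 0, -0.2], [0, 0.004, 0, 0, -0.2], [0, 0, 0, 0, -0.2], [-0.02, 0, 0, 0, -0.2], [-0.04, 0, 0, 0, -0.2], [-0.045, 0, 0, 7, -0.2], [-0.04, 0, 0.02, 8, 0.2], [0, 0, 0.04, 8, 0.8], [0, 0, 0.045, 8, 0.8], [0, 0, 0.045, 8, 0.8]],
  ],
)

```text
time: 10.15
tool_pos: [0.4966, 0.0763, 0.2598]
tool_rot: [2.297, 1.564, -0.242]
contact_force: [0.7, -0.9, 0.4]
opening: 0.0639
```

```bash
python3 - <<'E'
from h import *
need([.44,-.22,.26],-73.6)
snap('side','s5');snap('top','t5')
a=cv2.imread('pics/s5.png');b=cv2.imread('pics/t5.png')
z=lambda i:cv2.resize(i,(560,420),interpolation=cv2.INTER_CUBIC)
cv2.imwrite('pics/st5.png',np.vstack([z(a[180:300,150:310]),]))
cv2.imwrite('pics/t5z.png',z(b[150:240,180:300]))
E
```

```text
t 10.15 tcp [0.4966 0.0763 0.2598] yaw_y -55.43 q6 0.97 F [ 0.7 -0.9  0.4] open 0.0639
xaxis [ 0.007 -0.002 -1.   ] turn 18.17 alt -161.8 shift after turn [-1.000e-04  2.683e-01  1.379e-01] shift now [-1.000e-04  2.119e-01  2.148e-01]
```

View pics/st5.png

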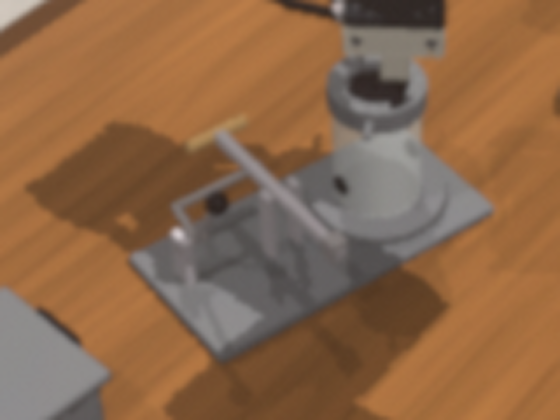

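View pics/t5z.png

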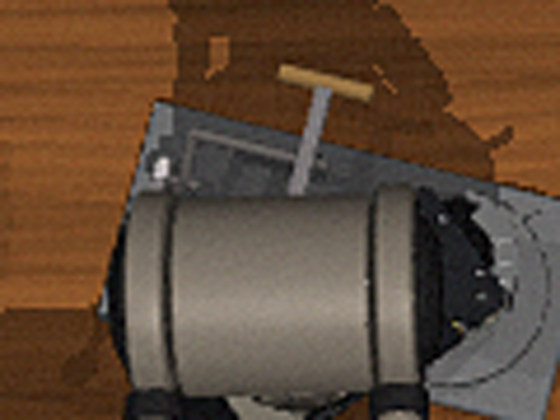

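Emit:
play_rows(
  moves=[
    [[0, 0.03, 0.03, 6, 0.8], [0, 0.033, 0.025, 6, 0.8], [0, 0.036, 0.02, 6, 0.8], [0, 0.036, 0.018, 0, 0.8], [0, 0.036, 0.018, 0, 0.8], [0, 0.036, 0.018, 0, 0.8], [0, 0.036, 0.018, 0, 0.8], [0, 0.025, 0.01, 0, 0.8], [0, 0.008, 0.004, 0, 0.8], [0, 0, 0, 0, 0.8]],
  ],
)

```text
time: 11.25
tool_pos: [0.4397, -0.2495, 0.2591]
tool_rot: [-2.147, 1.566, 1.282]
contact_force: [-0.3, 0.5, 0.1]
opening: 0.0825
```

```bash
python3 - <<'E'
from h import *
need([.4625,-.238,.2],-73.6)
im=snap('wrist','w6'); K,V,_=cal('wrist'); np.savez('pics/w6c.npz',K=K,V=V)
print(proj('wrist',[.4625,-.238,.066],K,V))
E
```

```text
t 11.25 tcp [ 0.4397 -0.2495  0.2591] yaw_y -73.52 q6 0.61 F [-0.3  0.5  0.1] open 0.0825
xaxis [ 0.001  0.005 -1.   ] turn 0.08 alt -179.9 shift after turn [ 0.0592 -0.0043 -0.025 ] shift now [ 0.0592 -0.0043 -0.025 ]
[283.26008316 168.41092614]
```

View pics/w6.png

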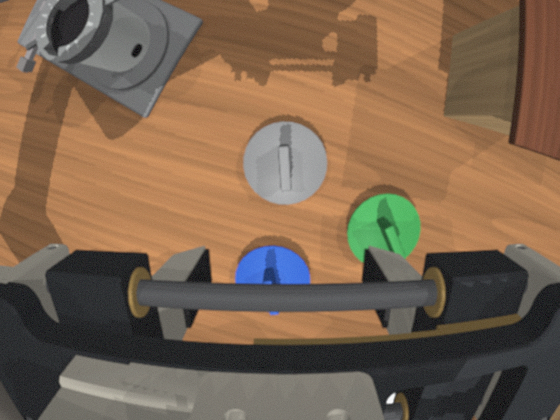

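```bash
python3 - <<'E'
import cv2
a=cv2.imread('pics/w6.png');cv2.imwrite('pics/w6z.png',cv2.resize(a[115:215,230:340],None,fx=5,fy=5,interpolation=cv2.INTER_CUBIC))
E
```

```text
(no output)
```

View pics/w6z.png

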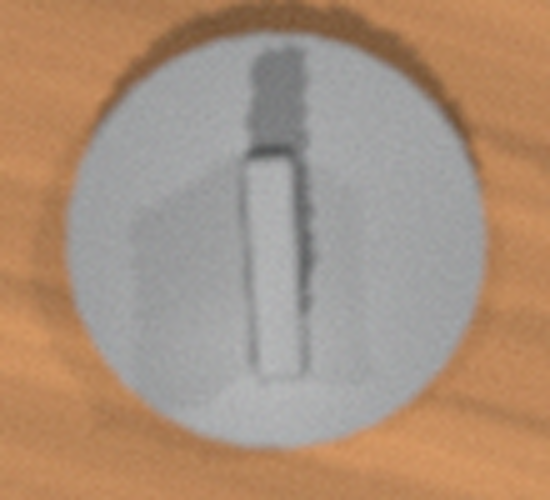

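```bash
python3 - <<'E'
from h import *
d=np.load('pics/w6c.npz');K,V=d['K'],d['V']
z=lambda a,b:(230+(a+.5)/5-.5,115+(b+.5)/5-.5)
P=[atz('wrist',z(*p),.066,K,V) for p in [(245,155),(293,153),(305,377),(258,380)]]
P=np.array(P);print(P.round(4),P.mean(0)); e=(P[0]+P[1]-P[2]-P[3])/2;print('len',np.linalg.norm(e),'ang',np.degrees(np.arctan2(e[1],e[0])),np.linalg.norm(P[0]-P[1]))
D=np.array([atz('wrist',z(*p),.026,K,V) for p in [(66,240),(486,240),(276,33),(276,447)]]);print(D.round(4),D.mean(0),np.linalg.norm(D[0]-D[1]),np.linalg.norm(D[2]-D[3]))
need([*P.mean(0)[:2],.2],np.degrees(np.arctan2(e[1],e[0]))-90)
E
```

```text
[[ 0.485  -0.2261  0.066 ]
 [ 0.4883 -0.2359  0.066 ]
 [ 0.4418 -0.2526  0.066 ]
 [ 0.4382 -0.2428  0.066 ]] [ 0.46331374 -0.23934836  0.066     ]
len 0.04956200298976216 ang 19.665345270933607 0.010336717514085795
[[ 0.4503 -0.1897  0.026 ]
 [ 0.4794 -0.2875  0.026 ]
 [ 0.5125 -0.2245  0.026 ]
 [ 0.4151 -0.2534  0.026 ]] [ 0.4643522  -0.23879763  0.026     ] 0.10198219371411366 0.101633673439821
t 11.3 tcp [ 0.4398 -0.2488  0.2591] yaw_y -73.48 q6 0.61 F [-0.8 -0.7  0.2] open 0.0828
xaxis [ 0.001  0.005 -1.   ] turn -3.14 alt 176.9 shift after turn [ 0.0592 -0.0007 -0.0251] shift now [ 0.0592 -0.0021 -0.0251]
```

Emit:
play_rows(
  moves=[
    [[0, -0.001, -0.008, -3.1, -0.2], [0, 0, -0.01, 0, -0.2], [0.03, 0, -0.006, 0, -0.2], [0.04, 0, 0, 0, -0.2], [0.04, 0, 0, 0, -0.2], [0.03, 0, 0, 0, -0.2], [0.01, 0, 0, 0, -0.2], [0, 0, 0, 0, -0.2], [0, 0, 0, 0, -0.2], [0, 0, 0, 0, -0.2]],
  ],
)

```text
time: 12.3
tool_pos: [0.472, -0.2277, 0.1098]
tool_rot: [3.073, 1.56, 0.283]
contact_force: [-0.1, 0.0, 0.3]
opening: 0.0366
```

```bash
python3 - <<'E'
from h import *
need([.4635,-.239,.033],-70.3)
snap('wrist','w7')
E
```

```text
t 12.3 tcp [ 0.472  -0.2277  0.1098] yaw_y -69.88 q6 0.61 F [-0.1  0.   0.3] open 0.0366
xaxis [ 0.01   0.003 -1.   ] turn 0.42 alt -179.6 shift after turn [0.0767 0.0077 0.0127] shift now [0.0767 0.0076 0.0127]
```

View pics/w7.png

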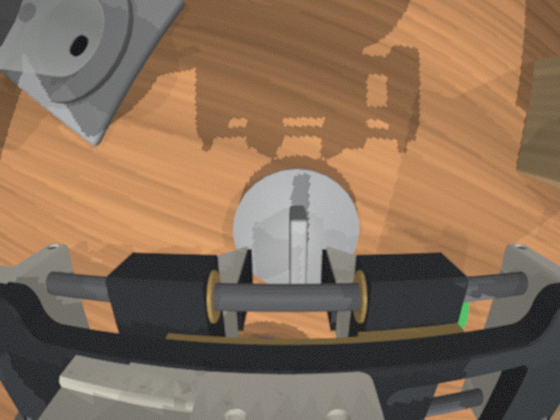

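Emit:
play_rows(
  moves=[
    [[0, 0.003, 0.005, 0.4, -0.2], [0, 0.003, 0.005, 0, -0.2], [0, 0, 0, 0, -0.2], [0.015, 0, 0, 0, -0.2], [0.01, 0, 0, 0, -0.2], [0.0, 0, 0, 0, -0.2], [0.0, 0, 0, 0, -0.2], [0, 0, 0, 0, -0.2], [0, 0, 0, 0, -0.2], [0, 0, 0, 0, -0.2]],
  ],
)

```text
time: 13.35
tool_pos: [0.4662, -0.2404, 0.0889]
tool_rot: [2.661, 1.553, -0.14]
contact_force: [0.5, -0.0, -0.7]
opening: 0.0371
```

```bash
python3 - <<'E'
from h import *
need([.4635,-.239,.033],-70.3)
snap('wrist','w8')
E
```

```text
t 13.35 tcp [ 0.4662 -0.2404  0.0889] yaw_y -70.46 q6 0.6 F [ 0.5 -0.  -0.7] open 0.0371
xaxis [ 0.018 -0.003 -1.   ] turn -0.16 alt 179.8 shift after turn [ 0.0558 -0.0027  0.003 ] shift now [ 0.0558 -0.0027  0.003 ]
```

View pics/w8.png

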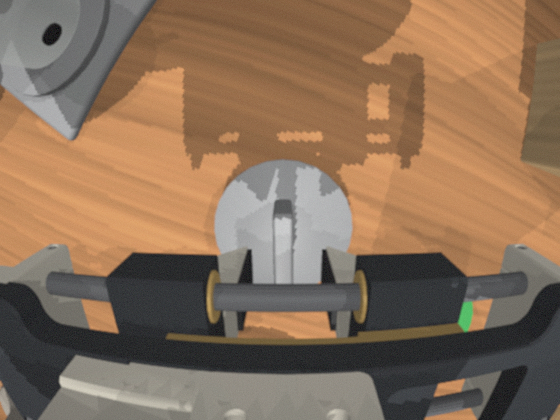

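Emit:
play_rows(
  moves=[
    [[0.012, -0.0015, 0.001, 0, -0.2], [0.012, -0.001, 0.001, 0, -0.2], [0.012, 0, 0, 0, -0.2], [0.008, 0, 0, 0, -0.2], [0.004, 0, 0, 0, -0.2], [0.002, 0, 0, 0, -0.2], [0.0, 0, 0, 0, -0.2], [0, 0, 0, 0, -0.2], [0, 0, 0, 0, -0.2], [0, 0, 0, 0, -0.2]],
  ],
)

```text
time: 14.4
tool_pos: [0.4664, -0.24, 0.0387]
tool_rot: [2.556, 1.548, -0.245]
contact_force: [-0.4, 0.3, 0.6]
opening: 0.0369
```

```bash
python3 - <<'E'
from h import *
need([.4635,-.239,.033],-70.3)
snap('wrist','w9')
E
```

```text
t 14.4 tcp [ 0.4664 -0.24    0.0387] yaw_y -70.44 q6 0.59 F [-0.4  0.3  0.6] open 0.0369
xaxis [ 0.022 -0.006 -1.   ] turn -0.14 alt 179.9 shift after turn [ 0.0056 -0.0019  0.0025] shift now [ 0.0056 -0.0019  0.0025]
```

View pics/w9.png

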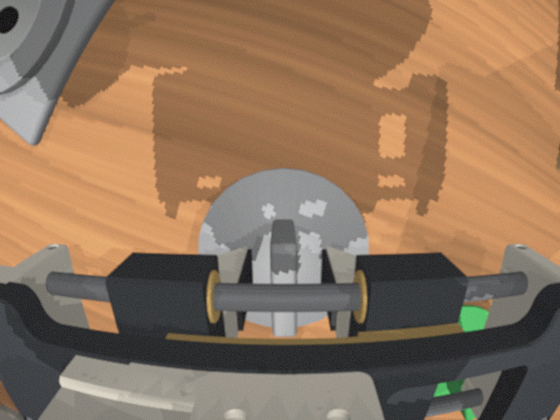

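Emit:
play_rows(
  moves=[
    [[0.003, -0.001, 0.002, 0, -0.2], [0.002, -0.001, 0, 0, -0.2], [0.0, 0, 0, 0, -0.2], [0, 0, 0, 0, -1], [0, 0, 0, 0, -1], [0, 0, 0, 0, -1], [0, 0, 0, 0, -1], [0, 0, 0, 0, -1], [0, 0, 0, 0, -1], [0, 0, 0, 0, -1]],
  ],
  grip_force=35,
)

```text
time: 15.45
tool_pos: [0.4637, -0.2387, 0.0335]
tool_rot: [2.548, 1.547, -0.252]
contact_force: [-0.1, 0.0, 0.3]
opening: 0.0119
```

```bash
python3 - <<'E'
from h import *
need([.4635,-.239,.033],-70.3)
E
```

```text
t 15.45 tcp [ 0.4637 -0.2387  0.0335] yaw_y -70.44 q6 0.59 F [-0.1  0.   0.3] open 0.0119
xaxis [ 0.023 -0.006 -1.   ] turn -0.14 alt 179.9 shift after turn [0.0005 0.0002 0.0003] shift now [0.0005 0.0002 0.0003]
```

Emit:
play_rows(
  moves=[
    [[-0.02, 0, 0, 0, -1], [-0.04, 0, 0, 0, -1], [-0.045, 0, 0, 0, -1], [-0.045, 0, 0, 0, -1], [-0.03, 0, 0, 0, -1], [-0.01, 0, 0, 6, -1], [0, 0, 0, 8, -1], [0, 0, 0, 8, -1], [0, 0, 0, 8, -1], [0, 0, 0, 4, -1]],
  ],
)

```text
time: 16.45
tool_pos: [0.4581, -0.2367, 0.2306]
tool_rot: [-3.062, 1.55, -0.196]
contact_force: [-0.1, 0.4, -1.4]
opening: 0.0119
```

```bash
python3 - <<'E'
from h import *
need([.5665,.013,.225],-105.4)
E
```

```text
t 16.45 tcp [ 0.4581 -0.2367  0.2306] yaw_y -105.75 q6 1.21 F [-0.1  0.4 -1.4] open 0.0119
xaxis [ 0.02  -0.004 -1.   ] turn -0.35 alt 179.7 shift after turn [ 0.0068 -0.2695 -0.0381] shift now [ 0.0068 -0.2697 -0.0364]
```

Emit:
play_rows(
  moves=[
    [[0, -0.02, -0.003, 0, -1], [0, -0.035, -0.005, 0, -1], [0, -0.04, -0.006, 0, -1], [0, -0.04, -0.006, 0, -1], [0, -0.04, -0.006, 0, -1], [0, -0.03, -0.005, 0, -1], [0, -0.02, -0.004, 0, -1], [0, -0.01, 0, 0, -1], [0, 0, 0, 0, -1], [0, 0, 0, 0, -1]],
  ],
)

```text
time: 17.45
tool_pos: [0.5576, -0.0131, 0.2291]
tool_rot: [-3.1, 1.555, -0.239]
contact_force: [-0.2, -0.3, -1.4]
opening: 0.0118
```

```bash
python3 - <<'E'
from h import *
need([.5665,.013,.225],-105.4)
snap('wrist','w11');snap('top','t11');snap('side','s11')
a=cv2.imread('pics/t11.png');b=cv2.imread('pics/s11.png')
z=lambda i:cv2.resize(i,(560,420),interpolation=cv2.INTER_CUBIC)
cv2.imwrite('pics/t11z.png',z(a[140:245,190:330]));cv2.imwrite('pics/s11z.png',z(b[150:270,180:340]))
E
```

```text
t 17.45 tcp [ 0.5576 -0.0131  0.2291] yaw_y -106.08 q6 1.69 F [-0.2 -0.3 -1.4] open 0.0118
xaxis [ 0.016 -0.004 -1.   ] turn -0.68 alt 179.3 shift after turn [ 0.0041 -0.0275 -0.0015] shift now [ 0.0041 -0.0276 -0.0012]
```

View pics/w11.png

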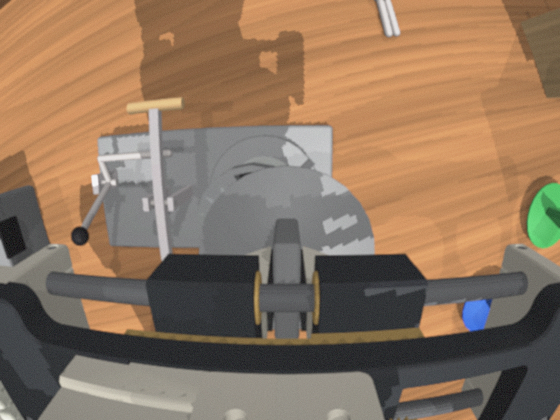

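View pics/s11z.png

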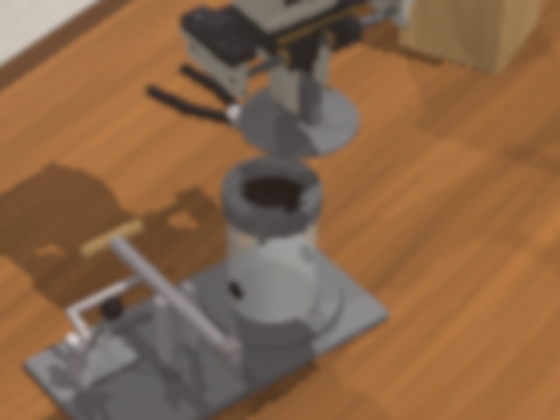

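Emit:
play_rows(
  moves=[
    [[0, -0.008, -0.001, -0.6, -1], [0, -0.01, 0, 0, -1], [0, -0.005, 0, 0, -1], [0, -0.002, 0, 0, -1], [0, 0, 0, 0, -1], [0.01, 0, 0, 0, -1], [0.006, 0, 0, 0, -1], [0, 0, 0, 0, -1], [0, 0, 0, 0, -1], [0, 0, 0, 0, -1]],
  ],
)

```text
time: 18.6
tool_pos: [0.5657, 0.01, 0.2114]
tool_rot: [-3.128, 1.556, -0.26]
contact_force: [0.4, 0.2, -1.0]
opening: 0.0121
```

```bash
python3 - <<'E'
from h import *
need([.5665,.0125,.1685],-105.4)
snap('wrist','w12');snap('top','t12');snap('side','s12')
a=cv2.imread('pics/t12.png');b=cv2.imread('pics/s12.png')
z=lambda i:cv2.resize(i,(560,420),interpolation=cv2.INTER_CUBIC)
cv2.imwrite('pics/t12z.png',z(a[140:245,190:330]));cv2.imwrite('pics/s12z.png',z(b[150:270,180:340]))
E
```

```text
t 18.6 tcp [0.5657 0.01   0.2114] yaw_y -105.68 q6 1.73 F [ 0.4  0.2 -1. ] open 0.0121
xaxis [ 0.015 -0.004 -1.   ] turn -0.28 alt 179.7 shift after turn [ 0.0429 -0.0026  0.0005] shift now [ 0.0429 -0.0026  0.0005]
```

View pics/s12z.png

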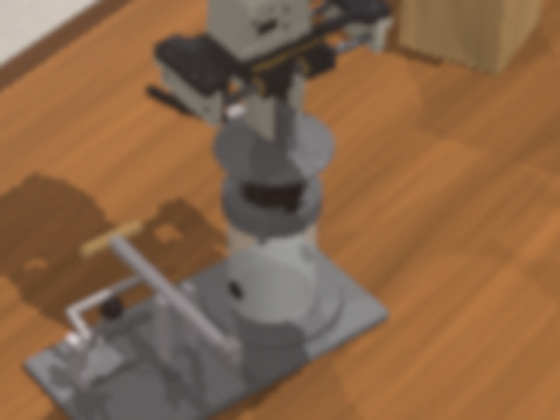

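View pics/w12.png

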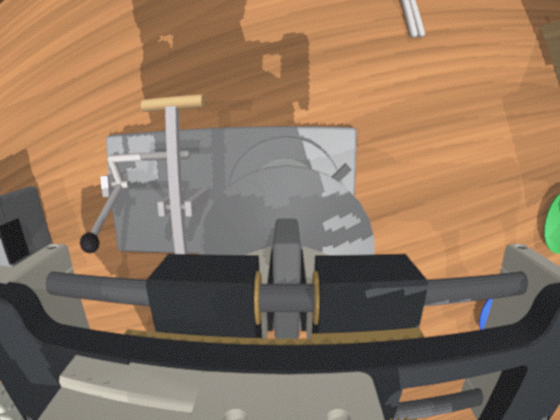

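Emit:
play_rows(
  moves=[
    [[0.004, -0.0015, 0, -0.3, -1], [0.006, -0.001, 0, 0, -1], [0.006, 0, 0, 0, -1], [0.005, 0, 0, 0, -1], [0.003, 0, 0, 0, -1], [0.002, 0, 0, 0, -1], [0, 0, 0, 0, -1], [0, 0, 0, 0, -1], [0, 0, 0, 0, -1], [0, 0, 0, 0, -1]],
  ],
)

```text
time: 19.75
tool_pos: [0.5671, 0.0126, 0.1835]
tool_rot: [-3.123, 1.555, -0.25]
contact_force: [0.6, 0.5, -0.9]
opening: 0.0116
```

```bash
python3 - <<'E'
from h import *
need([.5665,.0125,.1685],-105.4)
E
```

```text
t 19.75 tcp [0.5671 0.0126 0.1835] yaw_y -105.35 q6 1.73 F [ 0.6  0.5 -0.9] open 0.0116
xaxis [ 0.016 -0.004 -1.   ] turn 0.05 alt -180.0 shift after turn [0.015  0.0003 0.0008] shift now [0.015  0.0003 0.0008]
```

Aligned to within 1 mm at the collar top; lowering the lugs into the slots slowly.

Emit:
play_rows(
  moves=[
    [[0.002, 0, 0.0005, 0, -1], [0.002, 0, 0, 0, -1], [0.002, 0, 0, 0, -1], [0.002, 0, 0, 0, -1], [0.001, 0, 0, 0, -1], [0.001, 0, 0, 0, -1], [0, 0, 0, 0, -1], [0, 0, 0, 0, -1], [0, 0, 0, 0, -1], [0, 0, 0, 0, -1]],
  ],
)

```text
time: 20.75
tool_pos: [0.5669, 0.0127, 0.1729]
tool_rot: [-3.119, 1.554, -0.245]
contact_force: [0.1, 0.0, -0.9]
opening: 0.0118
```

```bash
python3 - <<'E'
from h import *
need([.5665,.0125,.1685],-105.4)
E
```

```text
t 20.75 tcp [0.5669 0.0127 0.1729] yaw_y -105.35 q6 1.73 F [ 0.1  0.  -0.9] open 0.0118
xaxis [ 0.016 -0.004 -1.   ] turn 0.05 alt -180.0 shift after turn [0.0044 0.0003 0.0004] shift now [0.0044 0.0003 0.0004]
```

Emit:
play_rows(
  moves=[
    [[0.0015, 0, 0, 0, -1], [0.001, 0, 0, 0, -1], [0.001, 0, 0, 0, -1], [0.001, 0, 0, 0, -1], [0.001, 0, 0, 0, -1], [0.001, 0, 0, 0, -1], [0.001, 0, 0, 0, -1], [0, 0, 0, 0, -1], [0, 0, 0, 0, -1], [0, 0, 0, 0, -1]],
  ],
)

```text
time: 21.75
tool_pos: [0.5672, 0.0127, 0.1684]
tool_rot: [-3.116, 1.551, -0.242]
contact_force: [-0.1, 0.6, -1.3]
opening: 0.0119
```

```bash
python3 - <<'E'
from h import *
need([.5665,.0125,.1685],-105.4)
snap('side','s13')
b=cv2.imread('pics/s13.png')
z=lambda i:cv2.resize(i,(640,480),interpolation=cv2.INTER_CUBIC)
cv2.imwrite('pics/s13z.png',z(b[170:260,200:320]))
E
```

```text
t 21.75 tcp [0.5672 0.0127 0.1684] yaw_y -105.33 q6 1.73 F [-0.1  0.6 -1.3] open 0.0119
xaxis [ 0.019 -0.005 -1.   ] turn 0.07 alt -179.9 shift after turn [-0.0002  0.0003  0.0006] shift now [-0.0002  0.0003  0.0006]
```

View pics/s13z.png

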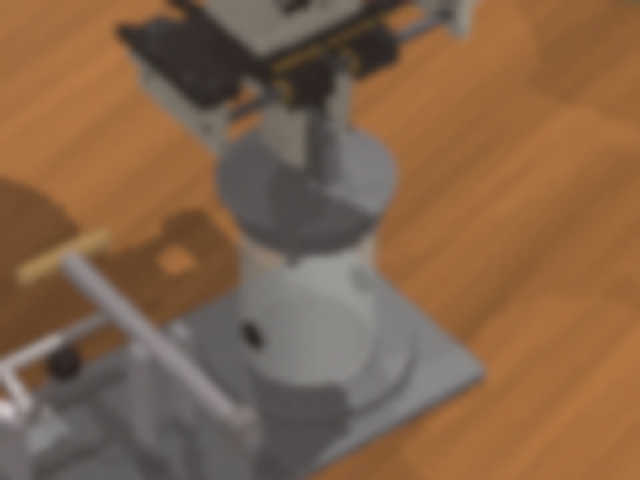

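Emit:
play_rows(
  moves=[
    [[0.0008, 0, 0, 0, -1], [0.0008, 0, 0, 0, -1], [0.0008, 0, 0, 0, -1], [0.0008, 0, 0, 0, -1], [0.0008, 0, 0, 0, -1], [0.0008, 0, 0, 0, -1], [0.0008, 0, 0, 0, -1], [0.0008, 0, 0, 0, -1], [0.0008, 0, 0, 0, -1], [0.0008, 0, 0, 0, -1]],
  ],
)

```text
time: 22.8
tool_pos: [0.5672, 0.0127, 0.1683]
tool_rot: [-3.118, 1.547, -0.244]
contact_force: [-2.2, 0.1, 5.4]
opening: 0.0117
```

```bash
python3 - <<'E'
from h import *
need([.5665,.0125,.1685],-105.4)
E
```

```text
t 22.8 tcp [0.5672 0.0127 0.1683] yaw_y -105.31 q6 1.73 F [-2.2  0.1  5.4] open 0.0117
xaxis [ 0.023 -0.006 -1.   ] turn 0.09 alt -179.9 shift after turn [-0.0002  0.0004  0.0006] shift now [-0.0002  0.0004  0.0006]
```

Emit:
play_rows(
  moves=[
    [[0, 0, 0, 3, -1], [0, 0, 0, 5, -1], [0, 0, 0, 5, -1], [0, 0, 0, 5, -1], [0, 0, 0, 5, -1], [0, 0, 0, 5, -1], [0, 0, 0, 3, -1], [0, 0, 0, 1, -1], [0, 0, 0, 0, -1], [0, 0, 0, 0, -1]],
  ],
)

```text
time: 23.8
tool_pos: [0.5686, 0.0113, 0.1689]
tool_rot: [-2.6, 1.543, -0.304]
contact_force: [-0.9, -0.3, 0.3]
opening: 0.012
```

```bash
python3 - <<'E'
from h import *
need([.5665,.0125,.1685],-150.4)
print(robot.observe()['torque'])
snap('wrist','w14');snap('top','t14')
a=cv2.imread('pics/t14.png')
z=lambda i:cv2.resize(i,(640,480),interpolation=cv2.INTER_CUBIC)
cv2.imwrite('pics/t14z.png',z(a[160:250,220:340]))
E
```

```text
t 23.8 tcp [0.5686 0.0113 0.1689] yaw_y -138.49 q6 2.31 F [-0.9 -0.3  0.3] open 0.012
xaxis [ 0.026 -0.008 -1.   ] turn 11.91 alt -168.1 shift after turn [0.0003 0.0012 0.0021] shift now [0.0003 0.0008 0.0023]
[0.08722231 0.14589736 0.01361311]
```

View pics/w14.png

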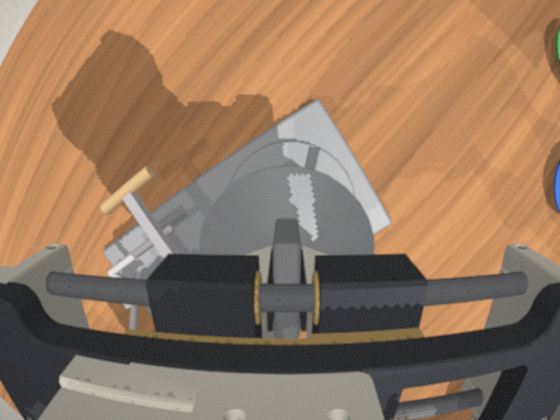

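View pics/t14z.png

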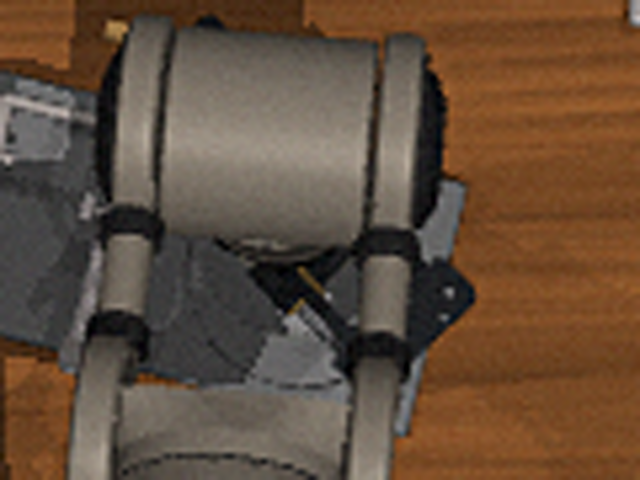

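Emit:
play_rows(
  moves=[
    [[0.0005, 0.0005, 0.001, 3, -1], [0.0005, 0, 0.001, 4, -1], [0.0005, 0, 0, 2, -1], [0.0005, 0, 0, 1, -1], [0, 0, 0, 0, -1], [0.0005, 0, 0, 0, -1], [0.0005, 0, 0, 0, -1], [0.0005, 0, 0, 0, -1], [0, 0, 0, 0, -1], [0, 0, 0, 0, -1]],
  ],
)

```text
time: 24.9
tool_pos: [0.5687, 0.0107, 0.1692]
tool_rot: [-2.485, 1.536, -0.364]
contact_force: [0.1, -1.3, 2.5]
opening: 0.0121
```

```bash
python3 - <<'E'
from h import *
need([.5665,.0125,.1685],-150.4)
K,V,_=cal('wrist');snap('wrist','w15')
c=np.array([.5665,.0125]);
import math
for a in (-60.4,-58.4,-62.4):
    print(a,proj('wrist',[c[0]+.06*math.cos(math.radians(a)),c[1]+.06*math.sin(math.radians(a)),.142],K,V))
np.savez('pics/w15c.npz',K=K,V=V)
a=cv2.imread('pics/w15.png');cv2.imwrite('pics/w15z.png',cv2.resize(a[120:280,180:400],None,fx=3.5,fy=3.5,interpolation=cv2.INTER_CUBIC))
E
```

```text
t 24.9 tcp [0.5687 0.0107 0.1692] yaw_y -148.42 q6 2.48 F [ 0.1 -1.3  2.5] open 0.0121
xaxis [ 0.033 -0.012 -0.999] turn 1.98 alt -178.0 shift after turn [0.0006 0.0011 0.0027] shift now [0.0006 0.001  0.0027]
-60.4 [291.11828104 153.31067316]
-58.4 [287.47279662 153.23697538]
-62.4 [294.75929817 153.51563775]
```

View pics/w15z.png

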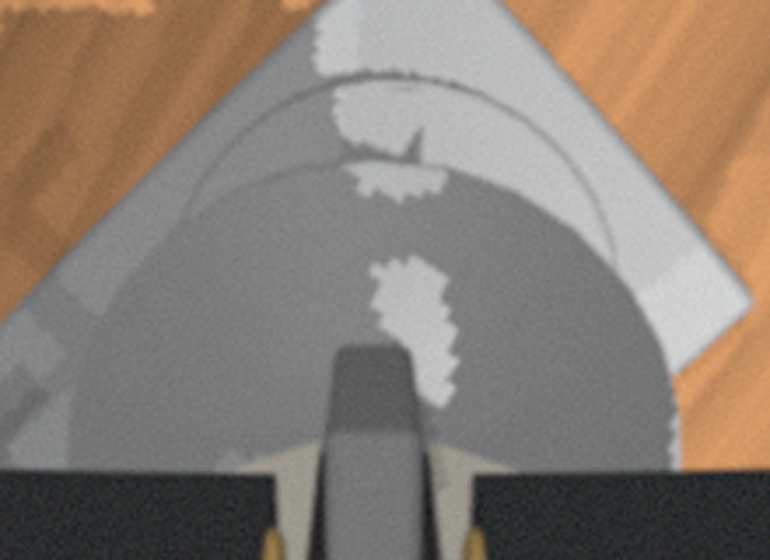

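```bash
python3 - <<'E'
from h import *
import math
d=np.load('pics/w15c.npz');K,V=d['K'],d['V']
s,R=state();T=np.eye(4);T[:3,:3]=R;T[:3,3]=s['tool_pos']; X=V@T  # cam<-tool
T2=np.eye(4);T2[:3,:3]=Ro.from_euler('xyz',[-2.6,1.543,-.304]).as_matrix();T2[:3,3]=[.5686,.0113,.1689]
V2=X@np.linalg.inv(T2)
c=np.array([.5665,.0125])
for r,zz in ((.06,.142),(.065,.142),(.0435,.15)):
  for a in (-58.4,-60.4,-62.4):
    print(r,a,proj('wrist',[c[0]+r*math.cos(math.radians(a)),c[1]+r*math.sin(math.radians(a)),zz],K,V2).round(1),proj('wrist',[c[0]+r*math.cos(math.radians(a)),c[1]+r*math.sin(math.radians(a)),zz],K,V).round(1))
for n,o in (('w14',(270,120)),('w15',(250,120))):
    a=cv2.imread(f'pics/{n}.png')[o[1]:o[1]+60,o[0]:o[0]+80]
    a=cv2.resize(a,None,fx=7,fy=7,interpolation=cv2.INTER_CUBIC)
    a=cv2.normalize(a,None,-60,330,cv2.NORM_MINMAX); cv2.imwrite(f'pics/{n}e.png',a)
E
```

```text
0.06 -58.4 [305.  154.1] [287.5 153.2]
0.06 -60.4 [308.5 154.8] [291.1 153.3]
0.06 -62.4 [312.1 155.7] [294.8 153.5]
0.065 -58.4 [306.5 145.6] [287.5 144.6]
0.065 -60.4 [310.4 146.4] [291.4 144.7]
0.065 -62.4 [314.3 147.3] [295.4 144.9]
0.0435 -58.4 [300.1 184.2] [287.2 183.6]
0.0435 -60.4 [302.8 184.7] [289.9 183.7]
0.0435 -62.4 [305.5 185.3] [292.6 183.9]
```

View pics/w14e.png

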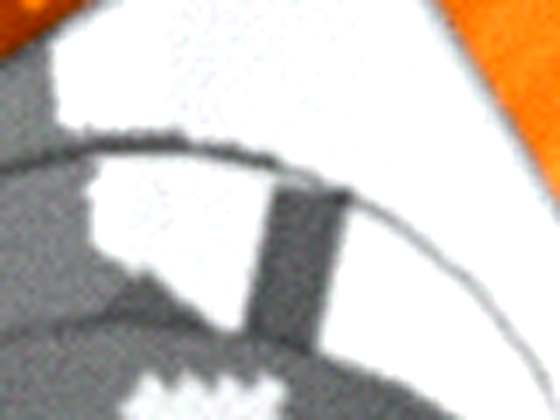

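View pics/w15e.png

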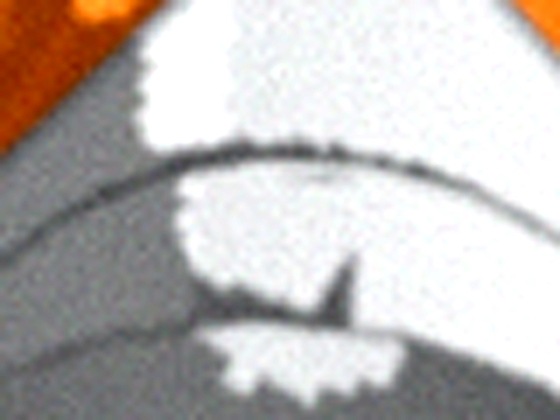

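Emit:
play_rows(
  moves=[
    [[0, 0, 0, 0, -1], [0, 0.001, 0.001, 0.7, -1], [0, 0.001, 0.001, 0.7, -1], [0, 0, 0.0005, 0.6, -1], [0, 0, 0, 0, -1], [0.0006, 0, 0, 0, -1], [0.0006, 0, 0, 0, -1], [0.0006, 0, 0, 0, -1], [0.0006, 0, 0, 0, -1], [0.0006, 0, 0, 0, -1]],
  ],
  grip_force=12,
)

```text
time: 25.95
tool_pos: [0.567, 0.0118, 0.169]
tool_rot: [-2.421, 1.531, -0.337]
contact_force: [-1.5, -0.1, 7.5]
opening: 0.0121
```

```bash
python3 - <<'E'
from h import *
need([.5665,.0125,.1685],-150.4)
print(robot.observe()['torque'])
K,V,_=cal('wrist');snap('wrist','w16');np.savez('pics/w16c.npz',K=K,V=V);snap('side','s16');snap('top','t16')
a=cv2.imread('pics/w16.png');cv2.imwrite('pics/w16z.png',cv2.resize(a[120:280,180:400],None,fx=3.5,fy=3.5,interpolation=cv2.INTER_CUBIC))
b=cv2.imread('pics/s16.png')
z=lambda i:cv2.resize(i,(740,555),interpolation=cv2.INTER_CUBIC)
cv2.imwrite('pics/s16z.png',z(b[170:260,200:320]))
E
```

```text
t 25.95 tcp [0.567  0.0118 0.169 ] yaw_y -150.57 q6 2.52 F [-1.5 -0.1  7.5] open 0.0121
xaxis [ 0.037 -0.013 -0.999] turn -0.17 alt 179.8 shift after turn [0.0005 0.     0.0009] shift now [0.0005 0.     0.0009]
[-0.16533411  0.46160409  0.01324852]
```

View pics/w16z.png

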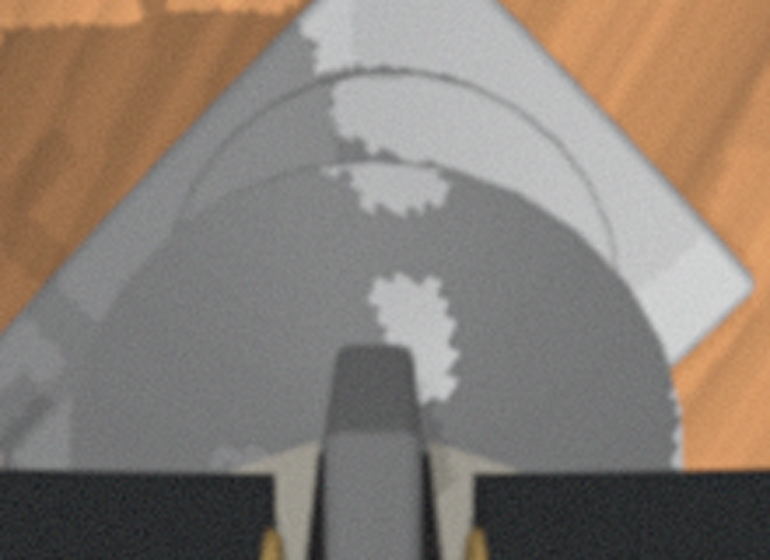

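View pics/s16z.png

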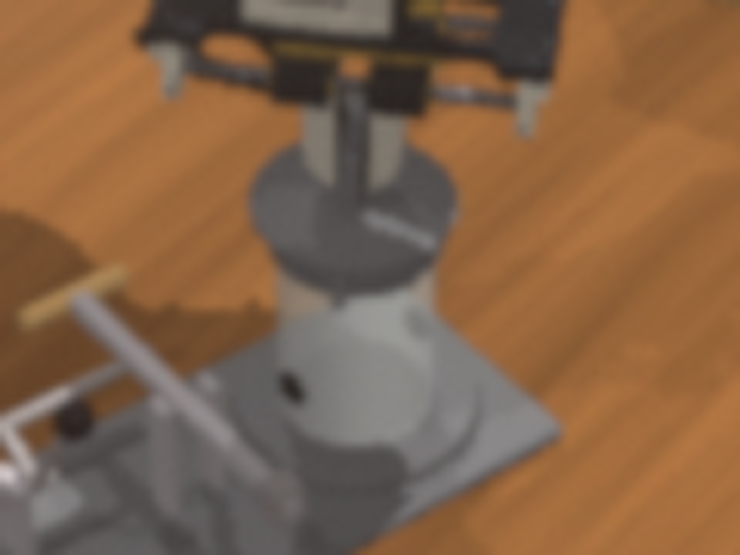

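Emit:
play_rows(
  moves=[
    [[-0.0008, 0, 0, 0, -1], [0, -0.0015, 0, 0, -1], [0, -0.0015, 0, 0, -1], [0, -0.0015, 0, 0, -1], [0, -0.0015, 0, 0, -1], [0, -0.0015, 0, 0, -1], [0, -0.0015, 0, 0, -1], [0, -0.0015, 0, 0, -1], [0, -0.0015, 0, 0, -1], [0, -0.001, 0, 0, -1]],
  ],
)

```text
time: 27.1
tool_pos: [0.5686, 0.0139, 0.1683]
tool_rot: [3.098, 1.547, -1.1]
contact_force: [-4.2, -2.4, 4.4]
opening: 0.0118
```

```bash
python3 - <<'E'
from h import *
need([.5665,.0125,.1685],-150.4)
s,R=state();print(s['torque'],'tiltRoll(y)',R[:2,0]@R[:2,1],'along z',R[:2,0]@R[:2,2])
print('F tool',R.T@s['contact_force'])
E
```

```text
t 27.1 tcp [0.5686 0.0139 0.1683] yaw_y -150.56 q6 2.54 F [-4.2 -2.4  4.4] open 0.0118
xaxis [ 0.011 -0.022 -1.   ] turn -0.16 alt 179.8 shift after turn [-0.0002  0.0025 -0.0002] shift now [-0.0002  0.0025 -0.0002]
[-0.21027859  0.7485916   0.01924369] tiltRoll(y) 0.0010574740949521517 along z -0.024263606462123843
F tool [-4.40337216  4.79942374 -0.15147683]
```

Emit:
play_rows(
  moves=[
    [[0, 0.001, 0, 0, -1], [0, 0.0006, 0, 0, -1], [0, 0.0004, 0, 0, -1], [0, 0, 0, 0, -1], [0, 0, 0, 0, -1], [0, 0, 0, 0, -1], [0.0004, 0, 0, 0, -1], [0.0004, 0, 0, 0, -1], [0, 0, 0, 0, -1], [0, 0, 0, 0, -1]],
  ],
  grip_force=4,
)

```text
time: 28.1
tool_pos: [0.5679, 0.0136, 0.1682]
tool_rot: [-3.063, 1.546, -0.978]
contact_force: [0.5, 1.4, 2.0]
opening: 0.0119
```

```bash
python3 - <<'E'
from h import *
need([.5665,.0125,.1685],-150.4)
s,R=state();print(s['torque'],'roll',R[:2,0]@R[:2,1],'pitch',R[:2,0]@R[:2,2])
E
```

```text
t 28.1 tcp [0.5679 0.0136 0.1682] yaw_y -150.55 q6 2.54 F [0.5 1.4 2. ] open 0.0119
xaxis [ 0.014 -0.021 -1.   ] turn -0.15 alt 179.9 shift after turn [-0.0003  0.0017 -0.0002] shift now [-0.0003  0.0017 -0.0002]
[0.07596108 0.13470191 0.0137915 ] roll -0.001948007780214956 pitch -0.024810575772861467
```

Now restore a firm grip with a light downward push and hold; then final checks.

Emit:
play_rows(
  moves=[
    [[0, 0, 0, 0, -1], [0, 0.0005, 0, 0, -1], [0, 0, 0, 0, -1], [0, 0, 0, 0, -1], [0.0005, 0, 0, 0, -1], [0.0005, 0, 0, 0, -1], [0.0005, 0, 0, 0, -1], [0.0003, 0, 0, 0, -1], [0.0003, 0, 0, 0, -1], [0.0003, 0, 0, 0, -1]],
  ],
  grip_force=18,
)

```text
time: 29.1
tool_pos: [0.5678, 0.0135, 0.1682]
tool_rot: [-2.996, 1.545, -0.911]
contact_force: [-1.0, -0.2, 6.1]
opening: 0.0121
```

```bash
python3 - <<'E'
from h import *
need([.5665,.0125,.1685],-150.4)
s,R=state();print('roll',R[:2,0]@R[:2,1],'pitch',R[:2,0]@R[:2,2],s['qpos'].round(2))
snap('wrist','w17');snap('side','s17');snap('top','t17')
a=cv2.imread('pics/w17.png');cv2.imwrite('pics/w17z.png',cv2.resize(a[120:280,180:400],None,fx=3.5,fy=3.5,interpolation=cv2.INTER_CUBIC))
b=cv2.imread('pics/s17.png')
z=lambda i:cv2.resize(i,(740,555),interpolation=cv2.INTER_CUBIC)
cv2.imwrite('pics/s17z.png',z(b[170:290,170:330]))
need([.5665,.0125,.1685],-150.4)
E
```

```text
t 29.1 tcp [0.5678 0.0135 0.1682] yaw_y -150.54 q6 2.54 F [-1.  -0.2  6.1] open 0.0121
xaxis [ 0.016 -0.021 -1.   ] turn -0.14 alt 179.9 shift after turn [-0.0003  0.0016 -0.0002] shift now [-0.0003  0.0016 -0.0002]
roll -0.0038087375746342403 pitch -0.025931194982179166 [-0.1   0.46  1.51 -0.02  1.16  2.54]
t 29.25 tcp [0.5678 0.0135 0.1682] yaw_y -150.54 q6 2.54 F [0.  1.4 5.7] open 0.0117
xaxis [ 0.016 -0.021 -1.   ] turn -0.14 alt 179.9 shift after turn [-0.0003  0.0016 -0.0002] shift now [-0.0003  0.0016 -0.0002]
```

View pics/s17z.png

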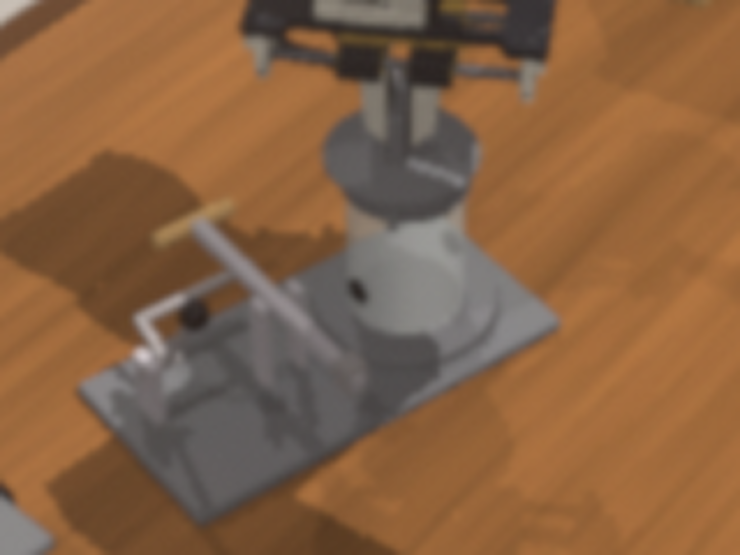

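View pics/w17z.png

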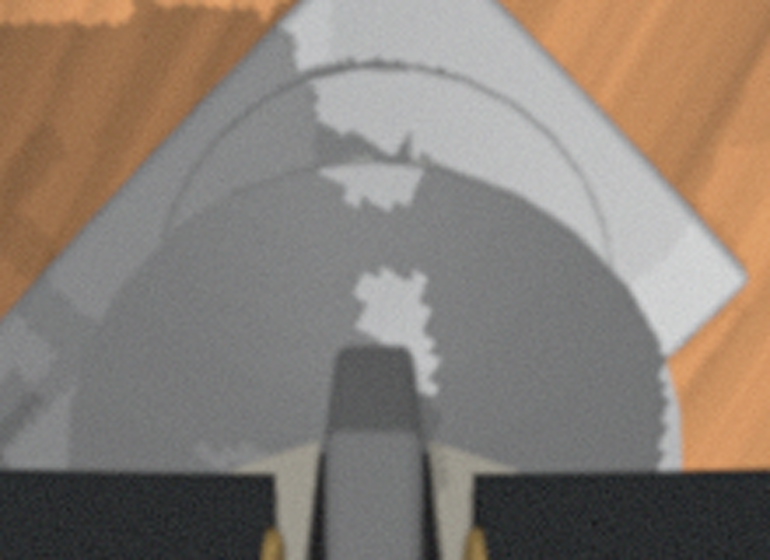

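View pics/t17.png

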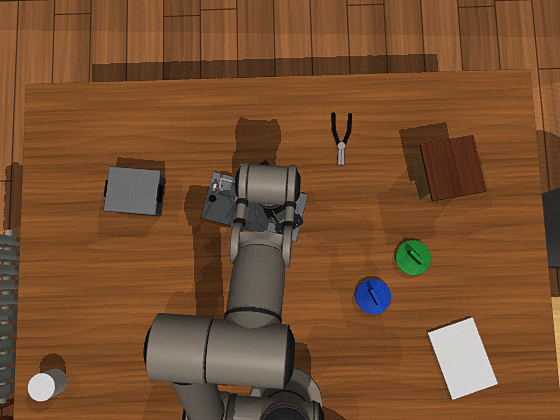

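```bash
python3 -c "
from h import *
need([.5665,.0125,.1685],-150.4)
print(robot.hand_in())"
```

```text
t 29.25 tcp [0.5678 0.0135 0.1682] yaw_y -150.54 q6 2.54 F [0.  1.4 5.7] open 0.0117
xaxis [ 0.016 -0.021 -1.   ] turn -0.14 alt 179.9 shift after turn [-0.0003  0.0016 -0.0002] shift now [-0.0003  0.0016 -0.0002]
the job is handed in; nothing more can be done
None
```

I did the whole job in the order asked and handed it in at 29.3 s; hand-in gave no verdict.

**Lever and beam:** I pushed the lever over to its stop with about 8 N and saw the beam tilt in the side view. I then brought it back to the arrested stop with about 10 N. The last side view shows the beam level. The knob and perch match their first pixel positions, as checked just after the lever's return.

**Cap:** I took the grey cap by its bar, not the blue or green ones, and lowered its lugs through the slots without contact. It seated with the fingertips at 168.3 mm, where 168.5 mm was expected. I turned it about 45.2° clockwise, and no force suggested the lock click. It is still gripped at 18 N, with a downward push of about 6–7 N.

**Last checks:**
- **Seating:** the fingertips are at 168.2 mm and the opening is 12 mm, so the cap is flush as far as I can measure. In the side view the bar lines up with the tab.
- **Bystanders:** nest box, tub and pliers are where they were in the top view.

**What was off:**
- **Tool tilt:** the tool had tilted about 2° while turning, raising the fingertips by up to about 0.9 mm. I corrected it with a light sideways push and by briefly easing the grip to 4 N. About 1.5° of tilt along the bar remains.
- **Collar centre:** the wrist and top cameras disagreed by about 2 mm, which is within the fit's slack.

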